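# Hook the sample tray forward to the stop bar

## Task

The white sample tray has been pushed back close to the service duct. Hook a fingertip down behind its far rim, in the narrow gap in front of the duct, and drag the tray along the bench towards the robot until its near rim is pulled firmly and squarely home against the aluminium stop bar, wherever that happens to be clamped on its base, without slamming or forcing it; then let go. Keep the tray flat on the bench and its jars upright, do not touch the jars, do not knock the duct, and leave everything else where it stands.

Things in the scene. Friction and masses are not known exactly. Their poses are not given: they have to be found in the camera images.
- tray: White loose tray, 130 (x) by 260 (y) by 40 mm high. Origin: centre of its underside; +x points to the far rim, z up. Outward-turned rim 34 to 40 mm up; walls below it 6 mm farther in. Grey foam fills the middle (y -70 to 70 mm) flush with the rim: no inside edge to pinch. Starts 75 to 130 mm short of the bar, turned up to 0.2 rad. Weight with jars 0.35 to 1 kg, uneven, so it may turn; drags with up to 10 N.
- tray_lip (a point): Middle of the tray's far rim: its outer edge, at the rim's top, 40 mm above the bench (x = 65, y = 0 mm in the tray's frame; same axes as the tray). A fingertip must go down just beyond it (+x) and pull towards -x. The near rim's outer edge is at x = -65 mm in the tray's frame, the ends at y = -130 and 130 mm.
- stop: Fixed slotted base of the stop, 4 mm flat steel on the bench, on the robot's side of the tray; +x points to the tray. The rigid aluminium stop bar, 400 (y) by 16 by 45 mm high, is clamped on it parallel to y; its face towards the tray is anywhere from x = 0 to 30 mm here, differently each time and not reported: see or feel for it. Tray home: frames parallel, tray origin 65 mm beyond that face.
- duct: Rigid white service duct fixed on the bench behind the tray, 560 (y) by 75 by 130 mm high. Origin: on the bench at the middle of the face towards the tray; +x points into the duct. Gap from the far rim to this face 46 to 54 mm at the tray's middle, a few mm different at its ends: too narrow for most gripper bodies upright, so lean the hand back towards the robot, 20 to 40 degrees.
- jar0: Amber sample jar, loose, 40 mm diameter, 72 mm high, standing in the tray pocket at x = -30, y = -94 mm of the tray's frame, its foot 8 mm above the bench (top at 80 mm). Origin: centre of its underside, z up. The jars leave the tray's middle 140 mm free.
- jar1: Amber sample jar, loose, 40 mm diameter, 72 mm high, standing in the tray pocket at x = 30, y = -94 mm of the tray's frame, its foot 8 mm above the bench (top at 80 mm). Origin: centre of its underside, z up. The jars leave the tray's middle 140 mm free.
- jar2: Amber sample jar, loose, 40 mm diameter, 72 mm high, standing in the tray pocket at x = -30, y = 94 mm of the tray's frame, its foot 8 mm above the bench (top at 80 mm). Origin: centre of its underside, z up. The jars leave the tray's middle 140 mm free.
- jar3: Amber sample jar, loose, 40 mm diameter, 72 mm high, standing in the tray pocket at x = 30, y = 94 mm of the tray's frame, its foot 8 mm above the bench (top at 80 mm). Origin: centre of its underside, z up. The jars leave the tray's middle 140 mm free.
- beaker: Small glass cup, loose, 48 mm diameter, 60 mm high, on the bench beside the tray's +y end, about 215 mm from the tray's middle. Origin: centre of its underside. Bystander.
- reagent: Amber jar, loose, 48 mm diameter, 75 mm high, standing on top of the duct towards its -y end. Origin: centre of its underside, 130 mm above the bench. Bystander.
- wrench: White ring-shaped filter-housing wrench lying flat, about 220 mm long, 16 mm thick; origin under the ring's centre, its handle points to its -x. Bystander.
- wash_bottle: White plastic bottle with a blue cap, 64 mm diameter, 160 mm high; origin: centre of its underside. Bystander.
- tube_rack: White tube rack, 90 by 160 by 61 mm high; origin: centre of its underside. Bystander.
- glove_box: Cardboard carton, 120 by 230 by 75 mm high; origin: centre of its underside. Bystander.
There are look-alikes about, which are no part of the job. Leave any blue or pink look-alike of the jar1 alone.

How it is judged:
On the way, in this order (a step that is already met when the one before it is completed fails the run):
1. a fingertip is hooked down behind the tray's far rim and bears on the tray (x of the grasp point in the frame of tray above 0.05 m and z of the grasp point in the frame of tray below 0.075 m and contact force between the fingers and tray above 0.5 N and x of tray in the frame of stop above 0.13 m), for 0.1 s.
2. still hooked there, the fingertip pulls the tray squarely (within 0.05 rad) and firmly (over 2.5 N) against the stop bar (x of the grasp point in the frame of tray above 0.05 m and z of the grasp point in the frame of tray below 0.075 m and contact force between the fingers and tray above 0.5 N and contact force between tray and bar above 2.5 N and angle between the y axis of tray and the y axis of stop, either way round below 0.05 rad), for 0.1 s.
At the end, for the whole second after the job is handed in: The tray lies flat and still on the bench with its near rim against the stop bar: within 4 mm of home, parallel to the bar within 0.04 rad, its whole near rim along the bar (tray's middle within 70 mm of the bar's), and all four jars stand upright (within 0.2 rad) in their pockets (x of tray in the frame of bar between 0.06 and 0.069 m and y of tray in the frame of stop between -0.07 and 0.07 m and angle between the y axis of tray and the y axis of stop, either way round below 0.04 rad and height (world z) of tray below 0.005 m and angle between tray's own z axis and vertical below 0.05 rad and linear speed of tray below 0.01 m/s and angle between each of jar0, jar1, jar2, jar3's own z axis and vertical below 0.2 rad and z of each of jar0, jar1, jar2, jar3 in the frame of tray below 0.02 m); the robot touches nothing.
It fails at once if the tray is slammed or forced against the stop bar (over 40 N) (contact force between tray and bar above 40 N).
It fails at once if the tray is lifted or tipped (over 15 mm or 0.15 rad) (height (world z) of tray above 0.015 m or angle between tray's own z axis and vertical above 0.15 rad).
It fails at once if a jar is tipped over (0.4 rad) or touched by the robot (over 1 N) (angle between any of jar0, jar1, jar2, jar3's own z axis and vertical above 0.4 rad or contact force between any of the arm, the fingers and jar0 above 1 N or contact force between any of the arm, the fingers and jar1 above 1 N or contact force between any of the arm, the fingers and jar2 above 1 N or contact force between any of the arm, the fingers and jar3 above 1 N).
It fails at once if the robot knocks the duct (over 10 N) (contact force between any of the arm, the fingers and duct above 10 N).
It fails at once if a bystander is moved by more than 30 mm (distance of any of wrench, wash_bottle, beaker, tube_rack, reagent, glove_box from where it was at the start of the episode above 0.03 m).
It also fails if it takes over 51 s, if anything falls off the work surface, if the arm or the gripper's body presses on something with over 40 N, if the wrist force passes 120 N, or if a joint passes its speed limit or range.

## Robot

A 7-joint arm with a two-finger parallel gripper is mounted at the origin on the work surface. World frame = base frame: x ahead of the robot, y to its left, z up, the work surface at z = 0. Lengths are in m, angles in rad, forces in N, time in s.
With the tool pointing down it reaches from about 0.4 to 0.85 m from the base axis. Payload 4.5 kg.
Tool frame: the origin (TCP) lies at the very end of the fingers, on their centre line; the grasp point (between the pads) lies 19 mm behind it (r.grip_point_offset is the distance from the TCP to the grasp point, in m); z points along the fingers, y is the line along which they close (so a half turn about z gives the same grasp; the last joint's range is limited). The gripper opens to 88 mm and grips with 3 to 60 N. Pads are 18 mm wide; open, the fingers measure 123 mm over their backs; the gripper's body (75 mm by 187 mm) begins 45 mm behind the grasp point.
Start: joints at [-1.254, 0.689, -0.195, 1.565, 0.157, 0.902, -0.215], TCP at [0.174, 0.6, 0.239] pointing down, gripper open.
Joint ranges: [-3.01, 3.01], [-0.46, 2.08], [-1.47, 1.51], [0.13, 2.56], [-1, 4.14], [0.04, 2.09], [-2.66, 2.66]. Speed limits (rad/s): [2.57, 2.57, 3.14, 3.14, 3.14, 3.14, 3.14].

## Interface

Orientations are given as a unit quaternion [x, y, z, w].
In Python, from plant import r gives the robot as it stands.
- The arm moves only by the tool carry_out, never from a script. Its argument "rows" is a list of rows, each a list of 3 entries, a list of its own where there are three numbers: the shift along the tool's x, y, z in cm, then the turn, a rotation vector about the tool's x, y, z in degrees, then the closure, from 0 (fully open) to 1 (shut). A call has 1 to 12 rows; each row is the pose to reach, as a shift and turn from the pose commanded when the call began, along the tool's axes at that moment; what a row does not reach only later rows make up. A row lasts 1/10 s, in which the tool goes at most 50 mm and 8.59 degrees, less where a joint would pass 70% of its speed; a pose out of reach is approached as far as the arm can. A call with a gripper value outside its range is refused whole. The fingers move at their own pace and stop on an object; "newtons" is the grip in N (left out, the last holds). Time passes only in rows, so rows that repeat a pose let the fingers close. It gives the time, the measured TCP pose, the force, the opening and the grip force at its end, in the units of the state.
- r.get_state(): the state, without advancing time (a new reading comes with each control period).
- r.snapshot(name): name is "scene" or "top" or "wrist"; returns a dict with "image" (480x640x3 uint8, red, green, blue), "fx", "fy", "cx", "cy" (pixels), "dist_coeffs" ([k1, k2, p1, p2, k3] as OpenCV has them; the pictures are not rectified), "pose" (4x4, takes a point from camera to world coordinates). Camera axes: x right, y up, looking along -z (the intrinsics and any distortion apply to the point x, -y, -z); pixel columns grow to the right and rows downward; lengths in m; the calibration is good to about 2 mm. A picture is of the moment at which its call begins. There is no depth.
- r.finish_job(): hands the job in; it is judged then, once.
The state is a dict: "clock": time; "q": joint angles; "qd": joint speeds; "joint_torque": joint torques, N m; "tool_pos": TCP position; "eef_rot": TCP orientation; "contact_force": force on the tool from outside, world axes, zero at the start; "moment": the same for the moment, N m; "opening": opening from 0.0 (shut) to 1.0 (fully open); "finger_force": force on a finger pad.
Only numpy, scipy, OpenCV 4.12 (cv2) and the standard library are available. Lean on these libraries where they do the work, as an engineer would, in place of code of your own. Each camera call takes 0.05 s, during which the arm holds its last target. There are 200 camera calls.

## Working session

There is one attempt and no reset: what is moved stays moved. The work goes in short steps, Python scripts to look and compute and a tool call to move; the robot and the scene stay as the last step left them, time stands still between calls to the robot, and variables do not carry over. Pictures are saved under pics/ and viewed, at most 10 in all, crops included, and the job is handed in when it is done.

Besides the shell and the picture viewer there is one more tool, called after "Emit:" by a JSON object that holds its "method" and its "body". carry_out: Moves the arm, as the interface text tells. Its arguments: {"type":"object","properties":{"rows":{"type":"array"},"newtons":{"type":"number"}},"required":["rows"]}

```bash
mkdir -p pics; ls
python3 - <<'E'
from plant import r
import cv2,pickle
for n in ("scene","top"):
    s=r.snapshot(n); pickle.dump(s,open(n+'.pkl','wb'))
    cv2.imwrite(f'pics/{n}0.png',s['image'][:,:,::-1])
    print(n,s['fx'],s['fy'],s['cx'],s['cy'],s['dist_coeffs'],s['pose'])
print(r.get_state())
E
```

```text
pics
scene 511.0248057452341 511.0248057452341 316.8071803733058 244.5720367427805 [-0.08535189  0.          0.          0.          0.        ] [[-0.86007234 -0.374959    0.34594989  1.03197892]
 [ 0.50997237 -0.61290303  0.60355452  0.77917608]
 [-0.01427446  0.69552543  0.71835967  0.96531835]
 [ 0.          0.          0.          1.        ]]
top 600.4899695684286 600.4899695684286 314.1940192707884 232.2711967044096 [-0.08794484  0.          0.          0.          0.        ] [[ 0.00993591  0.98717558 -0.15932878  0.33946615]
 [-0.99976526  0.0067392  -0.02059144  0.04165117]
 [-0.01925362  0.15949597  0.98701081  1.7875936 ]
 [ 0.          0.          0.          1.        ]]
{'clock': 0.1, 'q': array([-1.25422996,  0.68991674, -0.19452553,  1.56619158,  0.15726908,
        0.90252019, -0.21509628]), 'qd': array([-8.34105439e-04, -9.96124072e-05,  1.08083991e-03, -3.44872422e-03,
        2.74774082e-04,  5.50508710e-04,  2.66457007e-04]), 'joint_torque': array([-3.78170036e-03, -5.28496099e+01, -1.27174996e+00, -1.53838634e+01,
       -5.25589124e-02,  1.93150110e-03,  5.00284852e-05]), 'tool_pos': array([0.1742605 , 0.59963853, 0.23799291]), 'eef_rot': array([ 1.40883327e-01,  9.90025863e-01, -8.21220361e-04, -7.03692729e-05]), 'contact_force': array([-0.01635596, -0.45174811,  0.02886952]), 'moment': array([-0.01693547,  0.02066959,  0.01014713]), 'finger_force': 0.0, 'opening': 1.001611078984454}
```

View pics/top0.png

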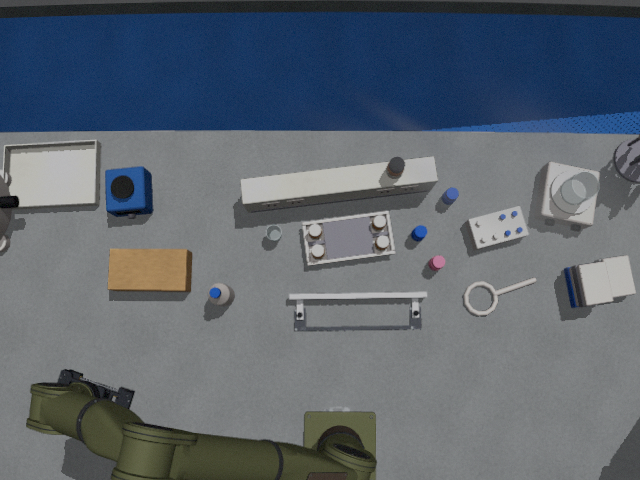

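View pics/scene0.png

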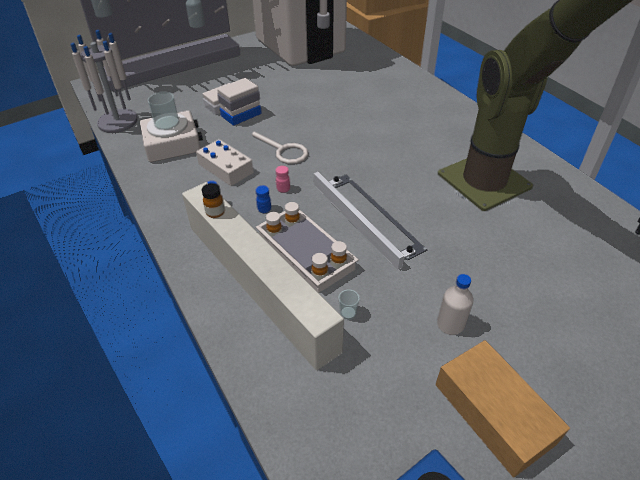

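The top view shows the tray at about (348,239) px and the duct in front of it at (340,184). The bar is at (357,296), and the blue and pink look-alikes are at (419,233) and (437,263). The only tray candidate is the one with the grey foam between the duct and the bar; the open box at (50,175) has no foam or jars.

```bash
cat > h.py <<'E'
import numpy as np,cv2
from scipy.spatial.transform import Rotation as R
def K(s): return np.array([[s['fx'],0,s['cx']],[0,s['fy'],s['cy']],[0,0,1.]])
def ray(s,px,z):
    u=cv2.undistortPoints(np.float64(px).reshape(-1,1,2),K(s),np.float64(s['dist_coeffs'])).reshape(-1,2)
    d=np.c_[u[:,0],-u[:,1],-np.ones(len(u))]@s['pose'][:3,:3].T
    o=s['pose'][:3,3]
    return o+d*((z-o[2])/d[:,2])[:,None]
def proj(s,P):
    T=np.linalg.inv(s['pose']);c=np.atleast_2d(P)@T[:3,:3].T+T[:3,3]
    c=c*[1,-1,-1]
    return cv2.projectPoints(c,np.zeros(3),np.zeros(3),K(s),np.float64(s['dist_coeffs']))[0].reshape(-1,2)
E
python3 - <<'E'
import pickle,cv2,numpy as np
from h import *
s=pickle.load(open('top.pkl','rb')); im=s['image']
hsv=cv2.cvtColor(im,cv2.COLOR_RGB2HSV)
m=((hsv[...,2]>150)&(hsv[...,1]<50)).astype(np.uint8)*255
def rect(box,z,name):
    x0,y0,x1,y1=box
    mm=np.zeros_like(m);mm[y0:y1,x0:x1]=m[y0:y1,x0:x1]
    cs=cv2.findContours(mm,cv2.RETR_EXTERNAL,cv2.CHAIN_APPROX_NONE)[0]
    c=max(cs,key=cv2.contourArea); 
    P=ray(s,c.reshape(-1,2),z)[:,:2]
    rr=cv2.minAreaRect(np.float32(P*1000)); print(name,cv2.contourArea(c),rr, cv2.boxPoints(rr).round(1).tolist())
rect((295,208,402,270),.04,'tray')
rect((235,150,442,206),.13,'duct')
rect((283,285,432,305),.045,'bar')
c=im[150:310,235:445]; m2=m[150:310,235:445]
a=cv2.resize(c,None,fx=3.8,fy=3.7,interpolation=cv2.INTER_CUBIC)
cv2.imwrite('pics/crop.png',a[:,:,::-1])
cv2.imwrite('pics/mask.png',cv2.resize(m2,None,fx=3.8,fy=3.7))
E
```

```text
tray 778.5 ((606.9711303710938, -22.4439697265625), (128.69146728515625, 258.94482421875), 8.264339447021484) [[524.7000122070312, 96.4000015258789], [561.9000244140625, -159.8000030517578], [689.2999877929688, -141.3000030517578], [652.0, 114.9000015258789]]
duct 3334.0 ((751.0990600585938, 74.25785827636719), (72.00963592529297, 424.9256591796875), 7.304614067077637) [[688.4000244140625, 280.3999938964844], [742.4000244140625, -141.10000610351562], [813.7999877929688, -131.89999389648438], [759.7999877929688, 289.6000061035156]]
bar 635.0 ((437.6595764160156, -49.191131591796875), (17.31781768798828, 396.8257141113281), 1.387639045715332) [[424.20001220703125, 149.0], [433.79998779296875, -247.8000030517578], [451.1000061035156, -247.3000030517578], [441.5, 149.39999389648438]]
```

View pics/crop.png

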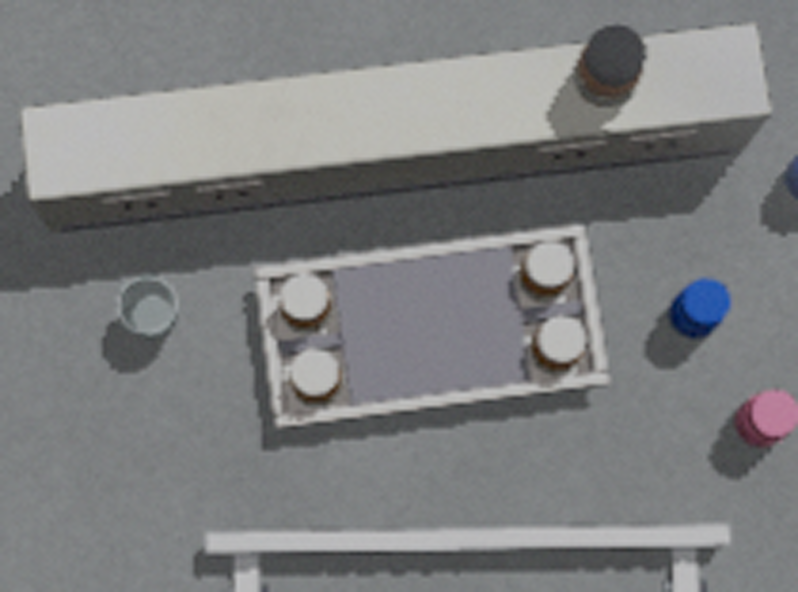

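View pics/mask.png

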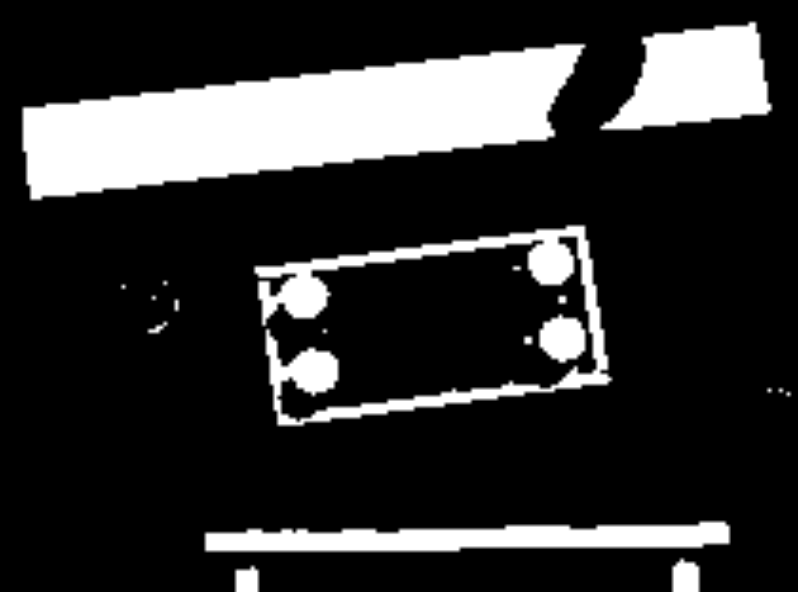

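The crop and mask show clean outlines, and the sizes agree with the given ones (tray 129x259, bar 397x17 mm). That gives the tray centre at (0.607, -0.022) with yaw 8.3°. The bar face is at x≈0.446 with yaw 1.4°, and the gap to the duct is about 51 mm.

The hand body is 187 mm wide and the jars stand only 140 mm apart, so it has to pass above the jar tops. I'll use a small lean of about 8° with both open fingertips behind the rim.

```bash
cat >> h.py <<'E'
def orient(yaw,lean):
    c,s=np.cos(np.radians(yaw)),np.sin(np.radians(yaw)); X=np.array([c,s,0]);Y=np.array([-s,c,0]);Z=np.array([0,0,1.])
    t=np.radians(lean); z=np.sin(t)*X-np.cos(t)*Z
    return R.from_matrix(np.c_[np.cross(Y,z),Y,z])
def step(r,p,Rt):
    st=r.get_state(); R0=R.from_quat(st['eef_rot'])
    print('t',st['clock'],'pos',st['tool_pos'].round(4),'F',st['contact_force'].round(2))
    print('shift cm',(R0.inv().apply(np.array(p)-st['tool_pos'])*100).round(2),'rot deg',np.degrees((R0.inv()*Rt).as_rotvec()).round(2))
T=np.array([.607,-.0224]); 
def behind(d,yaw=8.26):
    a=np.radians(yaw); return T+(0.065+d)*np.array([np.cos(a),np.sin(a)])
E
python3 - <<'E'
from plant import r
from h import *
p=behind(.016); print(p)
step(r,[*p,.27],orient(8.26,8))
E
```

```text
[ 0.68715973 -0.01076311]
t 0.1 pos [0.1743 0.5996 0.238 ] F [-0.02 -0.45  0.03]
shift cm [-66.28 -44.31  -3.12] rot deg [ -1.8   -7.89 -24.41]
```

Emit:
{"method": "carry_out", "body": {"rows": [[[-3,-2,-5],[0,-1,-2],0],[[-7,-5,-9],[0,-2,-5],0],[[-11,-7,-10],[-1,-3,-8],0],[[-15,-10,-10],[-1,-4,-12],0],[[-19,-13,-10],[-1,-5,-16],0],[[-23,-15.5,-10],[-1,-6,-20],0],[[-27,-18,-10],[-1.8,-7,-24],0],[[-31,-21,-10],[-1.8,-7.9,-24.4],0],[[-35,-23.5,-10],[-1.8,-7.9,-24.4],0],[[-39,-26,-10],[-1.8,-7.9,-24.4],0],[[-43,-29,-10],[-1.8,-7.9,-24.4],0],[[-43,-29,-10],[-1.8,-7.9,-24.4],0]]}}

```text
clock: 1.3
tool_pos: [0.5102, 0.1939, 0.3381]
eef_rot: [-0.066, 0.995, 0.003, 0.07]
contact_force: [-0.5, -0.9, -0.1]
opening: 0.998
finger_force: 0.0
```

Run:
```python
from plant import r
from h import *
step(r,[*behind(.016),.27],orient(8.26,8))
```

```text
t 1.3 pos [0.5102 0.1939 0.3381] F [-0.52 -0.89 -0.07]
shift cm [-13.75 -22.59   8.89] rot deg [-0.26  0.05 -0.69]
```

Emit:
{"method": "carry_out", "body": {"rows": [[[-2,-4,0],[0,0,0],0],[[-4,-8,0],[-0.3,0,-0.7],0],[[-6.5,-12,0.5],[-0.3,0,-0.7],0],[[-9,-16,2],[-0.3,0,-0.7],0],[[-11.5,-19.5,5],[-0.3,0,-0.7],0],[[-13.75,-22.6,8],[-0.3,0,-0.7],0],[[-13.75,-22.6,8.9],[-0.3,0,-0.7],0],[[-13.75,-22.6,8.9],[-0.3,0,-0.7],0],[[-13.75,-22.6,8.9],[-0.3,0,-0.7],0]]}}

```text
clock: 2.2
tool_pos: [0.6852, 0.0019, 0.2698]
eef_rot: [-0.079, 0.994, 0.009, 0.07]
contact_force: [0.2, 0.7, 0.1]
opening: 1.002
finger_force: 0.0
```

Run:
```python
from plant import r
from h import *
import pickle
step(r,[*behind(.016),.1],orient(8.26,8))
w=r.snapshot('wrist');s=r.snapshot('scene');t=r.snapshot('top')
pickle.dump((w,s,t),open('v1.pkl','wb'))
cv2.imwrite('pics/w1.png',w['image'][:,:,::-1])
cv2.imwrite('pics/s1.png',cv2.resize(s['image'][30:330,150:500],None,fx=2,fy=2)[:,:,::-1])
print(w['pose'].round(3), w['fx'])
```

```text
t 2.2 pos [0.6852 0.0019 0.2698] F [0.17 0.68 0.09]
shift cm [ 2.38 -1.4  16.81] rot deg [0.5  0.03 0.81]
[[-0.159 -0.887 -0.434  0.587]
 [ 0.987 -0.14  -0.076 -0.015]
 [ 0.006 -0.44   0.898  0.403]
 [ 0.     0.     0.     1.   ]] 406.70754509135264
```

View pics/w1.png

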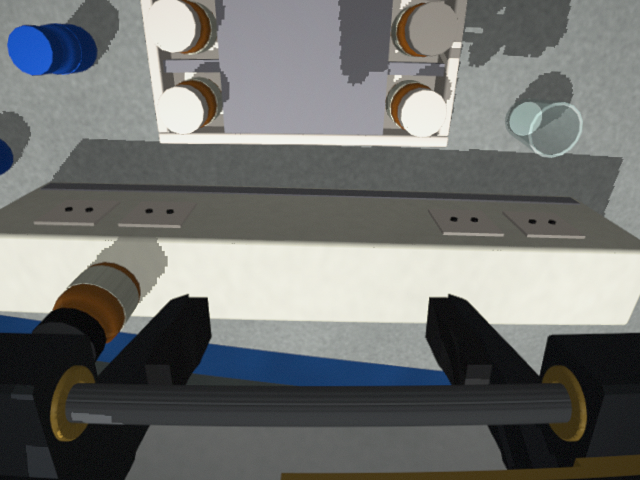

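View pics/s1.png

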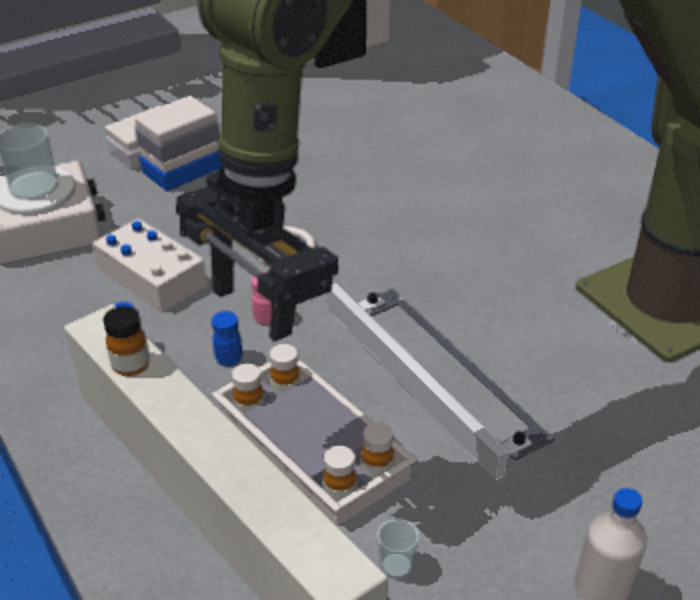

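The wrist view shows the far rim running from (160,143) to (448,146). The duct base line is at row 185–202 and the duct's top near edge at row ~235–245. The fingers are open at (195,310) and (440,310). I'll check the gap using this view.

Run:
```python
from plant import r
from h import *
w=r.snapshot('wrist'); im=w['image']; hsv=cv2.cvtColor(im,cv2.COLOR_RGB2HSV).astype(int)
V=hsv[...,2]
# far rim outer edge: last bright px above dark gap, columns 230..380
def line(cols,r0,r1,sgn):
    pts=[]
    for c in cols:
        g=cv2.GaussianBlur(V.astype(np.float32),(3,3),0)[r0:r1,c]; d=np.diff(g)*sgn
        k=d.argmax(); pts.append((c,r0+k+.5))
    return np.array(pts)
def rep(n,px,z):
    P=ray(w,px,z)[:,:2]; f=np.polyfit(P[:,1],P[:,0],1); res=P[:,0]-np.polyval(f,P[:,1])
    ok=abs(res)<.003; f=np.polyfit(P[ok,1],P[ok,0],1)
    print(n,'x=%.4f + %.4f*y yaw %.2f rms %.4f'%(f[1],f[0],np.degrees(np.arctan(-f[0])),res[ok].std()), 'x at y=-.01: %.4f'%np.polyval(f,-.01),ok.sum()); return f
st=r.get_state(); print(st['tool_pos'],st['qd'].round(3))
a=rep('rim',line(range(170,440,5),125,165,-1),.04)
b=rep('ductbase',line(range(210,420,5),185,212,1),0)
c=rep('ducttop',line(range(210,420,5),215,260,1),.13)
# tray sides columns -> rim ends
for row in (0,):
    pass
step(r,[*behind(.016),.12],orient(8.26,8))
```

```text
[0.68582725 0.00105044 0.27115006] [ 0.005  0.005  0.007 -0.     0.001 -0.     0.002]
rim x=0.6687 + -0.1442*y yaw 8.21 rms 0.0005 x at y=-.01: 0.6701 53
ductbase x=0.7309 + -0.1305*y yaw 7.44 rms 0.0003 x at y=-.01: 0.7322 42
ducttop x=0.7216 + -0.1296*y yaw 7.39 rms 0.0002 x at y=-.01: 0.7229 42
t 2.4 pos [0.6858 0.0011 0.2712] F [ 0.28 -0.7   0.14]
shift cm [ 2.2  -1.27 14.95] rot deg [0.41 0.16 0.78]
```

Emit:
{"method": "carry_out", "body": {"rows": [[[0.5,-0.5,3],[0.4,0,0.8],0],[[1,-1,6],[0.4,0.1,0.8],0],[[1.5,-1.25,10],[0.4,0.1,0.8],0],[[2,-1.25,13],[0.4,0.1,0.8],0],[[2.2,-1.25,15],[0.4,0.1,0.8],0],[[2.2,-1.25,15],[0.4,0.1,0.8],0],[[2.2,-1.25,15],[0.4,0.1,0.8],0],[[2.2,-1.25,15],[0.4,0.1,0.8],0]]}}

```text
clock: 3.2
tool_pos: [0.6882, -0.0119, 0.12]
eef_rot: [-0.071, 0.995, 0.005, 0.071]
contact_force: [-0.6, 0.4, 0.0]
opening: 1.003
finger_force: 0.0
```

Run:
```python
from plant import r
from h import *
s=r.snapshot('scene')
step(r,[*behind(.016),.027],orient(8.26,8))
cv2.imwrite('pics/s2.png',cv2.resize(s['image'][120:320,170:410],None,fx=3,fy=3)[:,:,::-1])
```

```text
t 3.25 pos [ 0.6882 -0.012   0.12  ] F [ 0.77 -0.65 -0.27]
shift cm [1.4  0.14 9.19] rot deg [-0.03  0.14 -0.12]
```

View pics/s2.png

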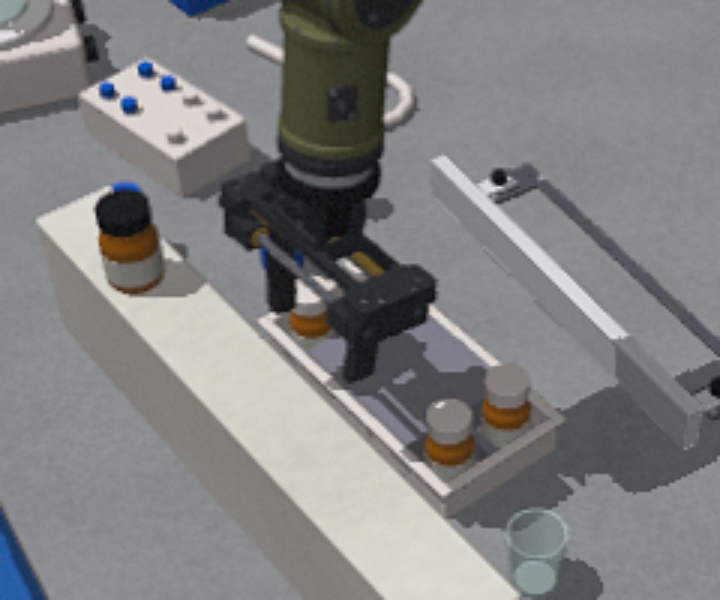

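The hand is straight and central above the far rim: fingers at (280,290) and (360,360), clear of the jars and duct. Next I go straight down.

Emit:
{"method": "carry_out", "body": {"rows": [[[0.3,0.1,2],[0,0.1,-0.1],0],[[0.6,0.1,4],[0,0.1,-0.1],0],[[0.9,0.1,6],[0,0.1,-0.1],0],[[1.2,0.1,7.5],[0,0.1,-0.1],0],[[1.3,0.1,8.3],[0,0.1,-0.1],0],[[1.35,0.1,8.8],[0,0.1,-0.1],0],[[1.4,0.1,9.2],[0,0.1,-0.1],0],[[1.4,0.1,9.2],[0,0.1,-0.1],0],[[1.4,0.1,9.2],[0,0.1,-0.1],0]]}}

```text
clock: 4.15
tool_pos: [0.6861, -0.0114, 0.0253]
eef_rot: [-0.072, 0.995, 0.005, 0.069]
contact_force: [0.8, 0.0, 0.1]
opening: 1.001
finger_force: 0.0
```

Run:
```python
from plant import r
from h import *
s=r.snapshot('wrist')
step(r,[*behind(.004),.027],orient(8.26,8))
cv2.imwrite('pics/w2.png',s['image'][:,:,::-1])
```

```text
t 4.2 pos [ 0.6861 -0.0114  0.0254] F [-0.34  0.75 -0.18]
shift cm [ 1.05  0.05 -0.31] rot deg [-0.02 -0.09 -0.03]
```

View pics/w2.png

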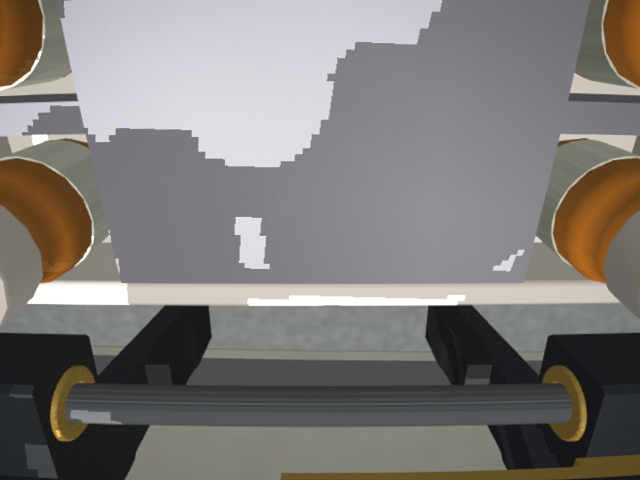

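Both fingertips are down behind the far rim (rim at row ~300, fingers at columns 185 and 450). The jars are clear and nothing is touching. Now a gentle pull.

Emit:
{"method": "carry_out", "body": {"rows": [[[0.25,0,-0.2],[0,0,0],0],[[0.5,0,-0.23],[0,0,0],0],[[0.75,0,-0.27],[0,0,0],0],[[1.0,0,-0.3],[0,0,0],0],[[1.25,0,-0.34],[0,0,0],0],[[1.5,0,-0.37],[0,0,0],0],[[1.75,0,-0.4],[0,0,0],0],[[2.0,0,-0.44],[0,0,0],0],[[2.25,0,-0.47],[0,0,0],0],[[2.5,0,-0.5],[0,0,0],0]]}}

```text
clock: 5.2
tool_pos: [0.6616, -0.0148, 0.0271]
eef_rot: [-0.072, 0.995, 0.005, 0.07]
contact_force: [5.1, 0.5, 3.6]
opening: 1.004
finger_force: 2.9
```

```bash
cat >> h.py <<'E'
def tray(r):
    s=r.snapshot('top'); im=s['image']; hsv=cv2.cvtColor(im,cv2.COLOR_RGB2HSV)
    m=((hsv[...,2]>140)&(hsv[...,1]<50)).astype(np.uint8)*255
    m[:,:295]=0;m[:,405:]=0;m[:208]=0;m[287:]=0
    pts=np.argwhere(m)[:,::-1]; P=np.float32(ray(s,pts,.04)[:,:2]*1000)
    print('tray',cv2.minAreaRect(P)); return s
E
python3 - <<'E'
from plant import r
from h import *
s=tray(r); cv2.imwrite('pics/t3.png',cv2.resize(s['image'][170:320,250:450],None,fx=4,fy=4)[:,:,::-1])
step(r,[.6,-.01,.027],orient(8.26,8))
st=r.get_state();print(st['contact_force'],st['moment'])
E
```

```text
tray ((573.9967041015625, -25.672164916992188), (222.31129455566406, 319.4055480957031), 0.8579689860343933)
t 5.25 pos [ 0.6612 -0.0149  0.027 ] F [5.   0.24 3.6 ]
shift cm [ 5.93  1.36 -0.83] rot deg [-0.01 -0.02 -0.03]
[4.9995362  0.2439283  3.59673193] [ 0.21190645 -0.91987429 -0.0026249 ]
```

Run:
```python
from plant import r
from h import *
step(r,[.605,-.021,.027],orient(2.0,7))
s=r.snapshot('wrist'); V=cv2.GaussianBlur(s['image'].max(2).astype(np.float32),(3,3),0)
for c in range(225,420,30):
    k=np.diff(V[285:330,c]).argmin()+285.5; print(c,k,ray(s,[(c,k)],.04)[0,:2].round(4),end=' ')
```

```text
t 5.25 pos [ 0.6612 -0.0149  0.027 ] F [5.   0.24 3.6 ]
shift cm [ 5.59  0.2  -0.78] rot deg [0.81 0.98 6.18]
225 313.5 [ 0.6551 -0.0502] 255 311.5 [ 0.6525 -0.0395] 285 312.5 [ 0.6514 -0.0287] 315 312.5 [ 0.6498 -0.0179] 345 313.5 [ 0.6487 -0.0071] 375 314.5 [0.6476 0.0038] 405 315.5 [0.6465 0.0147]
```

Emit:
{"method": "carry_out", "body": {"rows": [[[0.5,0,-0.07],[0.1,0.1,0.5],0],[[1.0,0.05,-0.14],[0.2,0.2,1.1],0],[[1.5,0.05,-0.21],[0.2,0.3,1.7],0],[[2.0,0.1,-0.28],[0.3,0.4,2.3],0],[[2.5,0.1,-0.35],[0.4,0.5,2.8],0],[[3.0,0.1,-0.42],[0.5,0.6,3.4],0],[[3.5,0.1,-0.49],[0.5,0.7,4.0],0],[[4.0,0.15,-0.56],[0.6,0.8,4.5],0],[[4.5,0.2,-0.63],[0.7,0.9,5.0],0],[[5.0,0.2,-0.7],[0.8,1.0,5.6],0],[[5.3,0.2,-0.74],[0.8,1.0,6.0],0],[[5.5,0.2,-0.77],[0.8,1.0,6.2],0]]}}

```text
clock: 6.5
tool_pos: [0.6057, -0.0214, 0.0267]
eef_rot: [-0.017, 0.998, 0.001, 0.06]
contact_force: [5.3, -0.2, 2.6]
opening: 0.998
finger_force: 2.7
```

Run:
```python
from plant import r
from h import *
step(r,[.585,-.022,.027],orient(1.4,7))
s=r.snapshot('wrist'); V=cv2.GaussianBlur(s['image'].max(2).astype(np.float32),(3,3),0)
for c in range(225,420,30):
    k=np.diff(V[285:330,c]).argmin()+285.5; print(c,k,ray(s,[(c,k)],.04)[0,:2].round(4),end=' ')
st=r.get_state();print(st['contact_force'],st['moment'])
t=r.snapshot('top'); cv2.imwrite('pics/t4.png',cv2.resize(t['image'][190:340,250:450],None,fx=4,fy=4,interpolation=cv2.INTER_CUBIC)[:,:,::-1])
```

```text
t 6.5 pos [ 0.6057 -0.0214  0.0267] F [ 5.28 -0.2   2.58]
shift cm [ 2.06  0.01 -0.28] rot deg [ 0.03 -0.08  0.56]
225 307.5 [ 0.5934 -0.0556] 255 301.5 [ 0.5904 -0.0446] 285 299.5 [ 0.5891 -0.0339] 315 302.5 [ 0.59   -0.0232] 345 301.5 [ 0.5892 -0.0126] 375 304.5 [ 0.5901 -0.0017] 405 302.5 [0.5889 0.009 ] [4.27986096 0.64399418 3.60734608] [-0.05825765 -0.97207371  0.01260908]
```

View pics/t4.png

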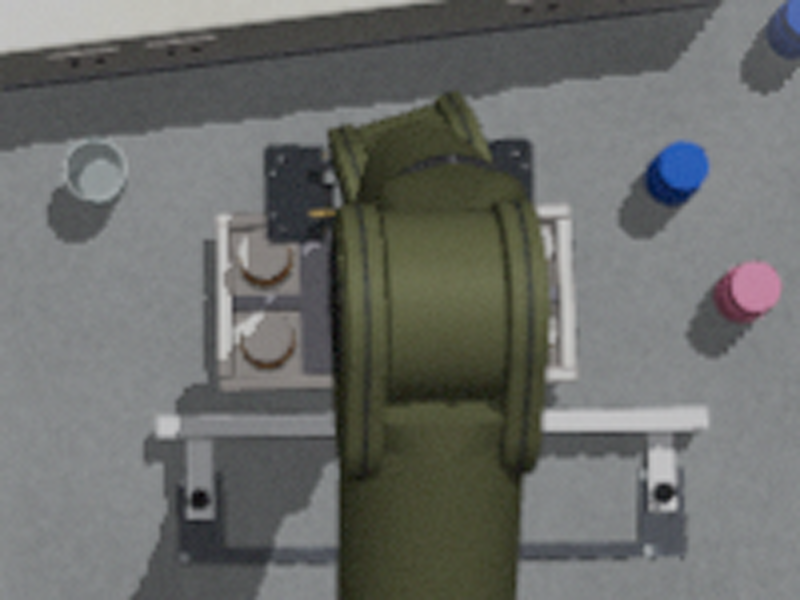

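The tray is square behind the two fingertips with its jars upright. The near rim is at row ~383 and the bar face at ~410, which is about 20 mm left at both ends. I'll close in slowly.

Emit:
{"method": "carry_out", "body": {"rows": [[[0.2,0,-0.03],[0,0,0.2],0],[[0.4,0,-0.05],[0,0,0.4],0],[[0.6,0,-0.08],[0,0,0.6],0],[[0.8,0,-0.1],[0,0,0.6],0],[[1.0,0,-0.13],[0,0,0.6],0],[[1.2,0,-0.15],[0,0,0.6],0],[[1.35,0,-0.17],[0,0,0.6],0],[[1.5,0,-0.19],[0,0,0.6],0]]}}

```text
clock: 7.4
tool_pos: [0.5903, -0.0216, 0.0266]
eef_rot: [-0.012, 0.998, 0.001, 0.06]
contact_force: [5.2, -0.1, 3.5]
opening: 1.0
finger_force: 2.7
```

Emit:
{"method": "carry_out", "body": {"rows": [[[0.07,0,-0.01],[0,0,0],0],[[0.14,0,-0.02],[0,0,0],0],[[0.2,0,-0.03],[0,0,0],0],[[0.2,0,-0.03],[0,0,0],0]]}}

```text
clock: 7.8
tool_pos: [0.588, -0.0216, 0.0266]
eef_rot: [-0.012, 0.998, 0.001, 0.06]
contact_force: [4.9, 0.2, 3.0]
opening: 0.999
finger_force: 2.6
```

Emit:
{"method": "carry_out", "body": {"rows": [[[0.07,0,-0.01],[0,0,0],0],[[0.14,0,-0.02],[0,0,0],0],[[0.2,0,-0.03],[0,0,0],0],[[0.2,0,-0.03],[0,0,0],0]]}}

```text
clock: 8.2
tool_pos: [0.586, -0.0216, 0.0266]
eef_rot: [-0.012, 0.998, 0.001, 0.06]
contact_force: [5.6, -0.5, 2.0]
opening: 0.999
finger_force: 2.6
```

Emit:
{"method": "carry_out", "body": {"rows": [[[0.05,0,-0.01],[0,0,0],0],[[0.1,0,-0.01],[0,0,0],0],[[0.1,0,-0.01],[0,0,0],0]]}}

```text
clock: 8.5
tool_pos: [0.5859, -0.0216, 0.0267]
eef_rot: [-0.012, 0.998, 0.001, 0.061]
contact_force: [5.9, -0.2, 1.9]
opening: 1.002
finger_force: 3.3
```

Emit:
{"method": "carry_out", "body": {"rows": [[[0.05,0,-0.01],[0,0,0],0],[[0.1,0,-0.01],[0,0,0],0],[[0.1,0,-0.01],[0,0,0],0]]}}

```text
clock: 8.8
tool_pos: [0.5859, -0.0217, 0.0268]
eef_rot: [-0.012, 0.998, 0.001, 0.061]
contact_force: [7.7, -0.2, 0.4]
opening: 1.0
finger_force: 4.0
```

Emit:
{"method": "carry_out", "body": {"rows": [[[0.05,0,-0.01],[0,0,0],0],[[0.1,0,-0.01],[0,0,0],0],[[0.1,0,-0.01],[0,0,0],0]]}}

```text
clock: 9.1
tool_pos: [0.5858, -0.0217, 0.0268]
eef_rot: [-0.012, 0.998, 0.001, 0.062]
contact_force: [9.8, 0.5, -1.6]
opening: 1.001
finger_force: 4.7
```

Emit:
{"method": "carry_out", "body": {"rows": [[[0.05,0,0.01],[0,0,0],0],[[0.1,0,0.02],[0,0,0],0],[[0.15,0,0.03],[0,0,0],0],[[0.2,0,0.04],[0,0,0],0],[[0.25,0,0.05],[0,0,0],0],[[0.3,0,0.05],[0,0,0],0],[[0.3,0,0.05],[0,0,0],0],[[0.3,0,0.05],[0,0,0],0]]}}

```text
clock: 9.9
tool_pos: [0.5858, -0.0217, 0.0268]
eef_rot: [-0.012, 0.998, 0.002, 0.065]
contact_force: [11.7, -0.7, -0.9]
opening: 0.997
finger_force: 6.5
```

Run:
```python
from plant import r
from h import *
step(r,[.6,-.0217,.027],orient(1.4,7))
print(r.get_state()['moment'])
s=r.snapshot('wrist'); V=cv2.GaussianBlur(s['image'].max(2).astype(np.float32),(3,3),0)
P=[]
for c in range(225,420,15):
    k=np.diff(V[285:330,c]).argmin()+285.5; P.append(ray(s,[(c,k)],.04)[0,:2])
P=np.array(P);f=np.polyfit(P[:,1],P[:,0],1);print(P.round(4).tolist(),np.degrees(-f[0]))
```

```text
t 9.9 pos [ 0.5858 -0.0217  0.0268] F [11.72 -0.73 -0.9 ]
shift cm [-1.41 -0.04  0.17] rot deg [ 0.1   0.48 -0.05]
[-0.32313607 -2.5404328  -0.08066745]
[[0.5734, -0.0558], [0.5702, -0.0502], [0.5696, -0.0448], [0.569, -0.0394], [0.5685, -0.0341], [0.5679, -0.0287], [0.5695, -0.0234], [0.5689, -0.0181], [0.5684, -0.0127], [0.5679, -0.0074], [0.569, -0.002], [0.5685, 0.0033], [0.568, 0.0087]] 2.7034411063875563
```

Emit:
{"method": "carry_out", "body": {"rows": [[[0.05,0,0.01],[0,0,0],0],[[0.1,0,0.02],[0,0,0],0],[[0.15,0,0.02],[0,0,0],0],[[0.2,0,0.02],[0,0,0],0],[[0.2,0,0.02],[0,0,0],0],[[0.2,0,0.02],[0,0,0],0]]}}

```text
clock: 10.55
tool_pos: [0.5858, -0.0216, 0.0269]
eef_rot: [-0.012, 0.998, 0.002, 0.067]
contact_force: [16.0, -2.0, -1.0]
opening: 1.001
finger_force: 7.7
```

Emit:
{"method": "carry_out", "body": {"rows": [[[-0.2,0,0],[0,0,0],0],[[-0.4,0,0.02],[0,0,0],0],[[-0.6,0,0.05],[0,0,0],0],[[-0.9,0,0.1],[0,0,0],0],[[-1.2,0,0.15],[0,0,0],0],[[-1.6,0,0.2],[0,0,0],0],[[-2.0,0,0.25],[0,0,0],0],[[-2.4,0,0.3],[0,0,0],0],[[-2.4,0,0.3],[0,0,0],0],[[-2.4,0,0.3],[0,0,0],0]]}}

```text
clock: 11.55
tool_pos: [0.602, -0.0213, 0.025]
eef_rot: [-0.012, 0.998, 0.001, 0.059]
contact_force: [-0.3, -0.0, 0.5]
opening: 1.002
finger_force: 0.0
```

Released and clear by 16 mm. Next I lift straight up, then back off to the side to look.

Emit:
{"method": "carry_out", "body": {"rows": [[[-0.2,0,-1],[0,0,0],0],[[-0.5,0,-3],[0,0,0],0],[[-0.9,0,-6],[0,0,0],0],[[-1.4,0,-10],[0,0,0],0],[[-1.9,0,-14],[0,0,0],0],[[-2.4,0,-18],[0,0,0],0],[[-2.7,0,-22],[0,0,0],0],[[-2.7,4,-24],[0,0,0],0],[[-2.7,9,-24],[0,0,0],0],[[-2.7,14,-24],[0,0,0],0],[[-2.7,19,-24],[0,0,0],0],[[-2.7,23,-24],[0,0,0],0]]}}

```text
clock: 12.75
tool_pos: [0.5939, 0.2119, 0.2679]
eef_rot: [-0.013, 0.998, 0.002, 0.06]
contact_force: [0.4, -0.1, 1.1]
opening: 1.001
finger_force: 0.0
```

Emit:
{"method": "carry_out", "body": {"rows": [[[4,4,0],[0,0,0],0],[[8,7,0],[0,0,0],0],[[12,10,0],[0,0,0],0],[[15,14,0],[0,0,0],0],[[15,17,0],[0,0,0],0],[[15,17,0],[0,0,0],0],[[15,17,0],[0,0,0],0]]}}

```text
clock: 13.45
tool_pos: [0.4415, 0.375, 0.2497]
eef_rot: [-0.013, 0.998, 0.001, 0.06]
contact_force: [1.2, -0.8, 0.0]
opening: 0.997
finger_force: 0.0
```

Run:
```python
from plant import r
from h import *
s=r.snapshot('top');im=s['image']; hsv=cv2.cvtColor(im,cv2.COLOR_RGB2HSV)
V=cv2.GaussianBlur(hsv[...,2].astype(np.float32),(3,3),0)
cv2.imwrite('pics/t5.png',cv2.resize(im[190:340,250:450],None,fx=4,fy=4,interpolation=cv2.INTER_CUBIC)[:,:,::-1])
st=r.get_state();print(st['clock'],st['tool_pos'],st['contact_force'])
```

```text
13.5 [0.44229385 0.37350405 0.24959079] [1.11903391 0.47086469 0.4221356 ]
```

View pics/t5.png

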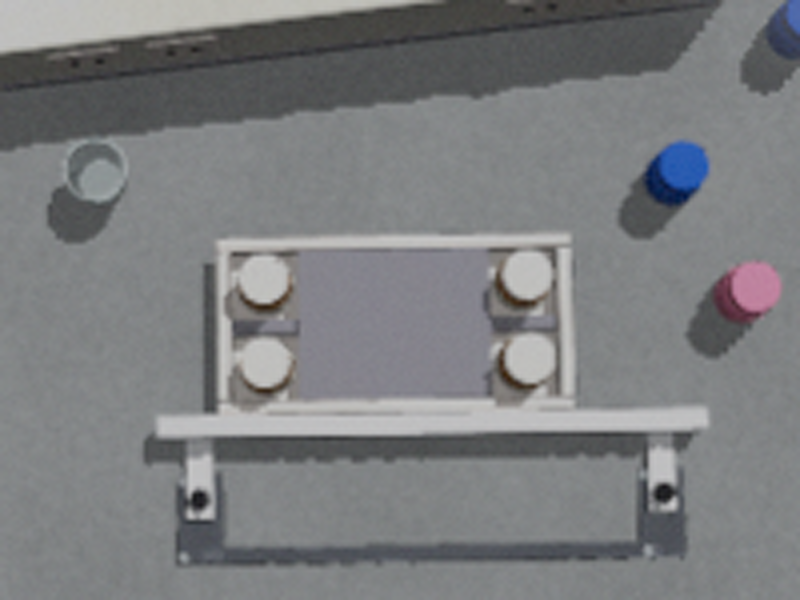

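The near rim lies flush along the bar face at row ~408. The tray and bar edges are parallel to within about 0.5°, all four jars are upright, and the bystanders are undisturbed. Handing the job in.

```bash
python3 -c "
from plant import r
print(r.finish_job())"
```

```text
the job is handed in; nothing more can be done
None
```

I hooked the tray behind its far rim, drew it square against the stop bar with about 16 N of pull at the fingertips, let go and handed the job in. The last top view showed it flush along the bar with all four jars upright; the judge's result was not reported.

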